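# Put the misplaced spice jar and the tomato tin in their own sorting slots

## Task

The glass spice jar has been put in the tin's slot (red label) of the sloping sorting rack: first move it to its own slot, the one with the green label, and then put the rinsed tomato tin from the bench in the red-labelled slot. Each must stand bottom down, settled flat on the sloping floor of its slot, set down gently and not dropped. Do not bump the lamp bar above the rack, and leave the clear bottle, the black lid and the jam jar where they are.

Things in the scene. Friction and masses are not known exactly. Their poses are not given: they have to be found in the camera images.
- rack: fixed rack: plywood base 170 (x) x 450 (y) x 15 mm with three sloping slots along y, 115 mm apart, in any order, floor centres 77 mm above the bench. Origin: on the bench under the middle slot's floor centre; x to its back, away from the robot. Posts 16 mm square, 250 mm high, at x = 85, y = +-215 mm, with arms going forward to the lamp
- lamp: fixed aluminium LED lamp bar, 24 mm thick, 430 mm long along the rack's y, its axis 250 mm above the bench, straight over the slots' floor centres. Origin and axes: those of the rack. A gripper pointing straight down does not fit past it; leaning with the slots it does
- tin_slot: grey sloping slot with red label: open tray, inside 82 x 82 mm, walls 5 mm thick, 22 mm high. Origin: centre of its floor; z square to the floor, leaning 25 degrees towards the robot side; y along the row; x up the slope. Label: level strip 30 x 88 mm, 58 mm behind and 42 mm above the origin, and on the back. The tin belongs here (its label has a steel-grey disc); the jar stands here at the start
- glass_slot: grey sloping slot with green label: open tray, inside 82 x 82 mm, walls 5 mm thick, 22 mm high. Origin: centre of its floor; z square to the floor, leaning 25 degrees towards the robot side; y along the row; x up the slope. Label: level strip 30 x 88 mm, 58 mm behind and 42 mm above the origin, and on the back. The jar belongs here (white jar picture); empty at the start
- plastic_slot: grey sloping slot with yellow label: open tray, inside 82 x 82 mm, walls 5 mm thick, 22 mm high. Origin: centre of its floor; z square to the floor, leaning 25 degrees towards the robot side; y along the row; x up the slope. Label: level strip 30 x 88 mm, 58 mm behind and 42 mm above the origin, and on the back. Nothing goes here (black bottle picture); it stays empty
- jar: glass spice jar with green cap and paper label: 52 mm across, 80 mm tall with cap, about 0.14 kg; its straight glass side, good to grip, reaches from 2 to 58 mm above its bottom. Origin: centre of its underside, z to the cap. At the start it stands in the tin's slot, leaning with it
- tin: rinsed open tomato tin with a red paper band: 63 mm across, 80 mm tall, about 0.06 kg. Origin: centre of its underside, z to the open end. At the start it stands upright on the bench
- pet: bystander: clear PET bottle with blue cap, 64 mm across, 210 mm tall; origin: centre of its underside
- black_lid: bystander: black plastic lid lying on the bench, 68 mm across, 14 mm thick; origin: centre of its underside
- jam_jar: bystander: amber jam jar with brass-coloured cap, 68 mm across, 100 mm tall; origin: centre of its underside
Not all that is in view belongs to the job. What is shaped like the jar but blue is not meant.

How it is judged:
On the way, in this order (a step that is already met when the one before it is completed fails the run):
1. the jar stands released in the green-labelled slot (x of jar in the frame of glass_slot between -0.021 and 0.021 m and y of jar in the frame of glass_slot between -0.021 and 0.021 m and z of jar in the frame of glass_slot between -0.006 and 0.006 m and angle between the z axis of jar and the z axis of glass_slot, either way round below 0.1 rad and linear speed of jar below 0.03 m/s and contact force between the fingers and jar below 0.1 N), for 0.2 s.
2. the tin stands released in the red-labelled slot (x of tin in the frame of tin_slot between -0.016 and 0.016 m and y of tin in the frame of tin_slot between -0.016 and 0.016 m and z of tin in the frame of tin_slot between -0.006 and 0.006 m and angle between the z axis of tin and the z axis of tin_slot, either way round below 0.1 rad and linear speed of tin below 0.03 m/s and contact force between the fingers and tin below 0.1 N), for 0.2 s.
At the end, for the whole second after the job is handed in: The jar stands in the green-labelled slot (underside centre within 21 mm of the floor centre along each side) and the tin in the red-labelled slot (within 16 mm), both bottom down, undersides within 6 mm of the floor, square to it within 0.1 rad, released and at rest (all of step 1 and all of step 2); the robot touches nothing.
It fails at once if the clear bottle, the black lid or the jam jar is moved more than 30 mm (distance of any of pet, black_lid, jam_jar from where it was at the start of the episode above 0.03 m).
It fails at once if the lamp bar is bumped (over 10 N) (contact force between lamp and anything else above 10 N).
It fails at once if the jar is dropped (faster than 0.5 m/s out of the fingers) (linear speed of jar above 0.5 m/s and contact force between the fingers and jar below 0.05 N).
It fails at once if the tin is dropped (faster than 0.5 m/s out of the fingers) (linear speed of tin above 0.5 m/s and contact force between the fingers and tin below 0.05 N).
It also fails if it takes over 48 s, if anything falls off the work surface, if the arm or the gripper's body presses on something with over 40 N, if the wrist force passes 120 N, or if a joint passes its speed limit or range.

## Robot

A 6-joint arm with a two-finger parallel gripper is mounted at the origin on the work surface. World frame = base frame: x ahead of the robot, y to its left, z up, the work surface at z = 0. Lengths are in m, angles in rad, forces in N, time in s.
With the tool pointing down it reaches from about 0.35 to 0.975 m from the base axis. Payload 4.9 kg.
Tool frame: the origin (TCP) lies at the very end of the fingers, on their centre line; the grasp point (between the pads) lies 19 mm behind it; z points along the fingers, y is the line along which they close (so a half turn about z gives the same grasp; the last joint's range is limited). The gripper opens to 85 mm and grips with 20 to 120 N. Pads are 22 mm wide; open, the fingers measure 114 mm over their backs; the gripper's body (76 mm by 85 mm) begins 54 mm behind the grasp point. The pads swing forward as they close: fully open they stand 13 mm farther back than shut.
Start: joints at [-1.359, 0.053, 1.613, -0, 1.476, -0.119], TCP at [0.203, -0.591, 0.231] pointing down, gripper open.
Joint ranges: [-3.01, 3.01], [-1.01, 2.22], [0.06, 2.58], [-1.02, 4.17], [0.09, 2.62], [-3.14, 3.14]. Speed limits (rad/s): [2.57, 2.57, 3.14, 3.14, 3.14, 3.14].

## Interface

Orientations are given as a unit quaternion [w, x, y, z].
In Python, from plant import monitor, vision, manip gives the robot as it stands. The module is installed in compiled form; this text tells all that it offers.
- The arm moves only by the tool arm_command, never from a script. Its argument "rows" is a list of rows, each a list of 3 entries, a list of its own where there are three numbers: the finger opening in mm, from 0 to 85.4, then the shift along the world's x, y, z in units of 30 cm (1.0 is 30 cm), then the turn, a rotation vector about the world's x, y, z in units of pi/2 rad (1.0 is pi/2 rad). In form: [[claw, [x, y, z], [wx, wy, wz]], ...]. A call has 1 to 12 rows; each row is the pose to reach, as a shift and turn from the pose commanded when the call began; what a row does not reach only later rows make up. A row lasts 1/12 s, in which the tool goes at most 41.7 mm and 7.16 degrees, less where a joint would pass 70% of its speed; a pose out of reach is approached as far as the arm can. A call with a number of a shift or a turn outside -1 to 1 is refused whole. A call with a gripper value outside its range is refused whole. The fingers move at their own pace and stop on an object; the grip force is fixed at half the most. Time passes only in rows, so rows that repeat a pose let the fingers close. It gives the time, the measured TCP pose, the force, the opening and the grip force at its end, in the units of the state.
- monitor.state(): the state, without advancing time (a new reading comes with each control period).
- vision.grab_frame(name): name is "scene" or "top" or "wrist"; returns a dict with "color" (400x640x3 uint8, red, green, blue), "z_map" (400x640 float32, m along the optical axis (not along the pixel's ray), 0 where there is no reading), "mtx" (3x3 intrinsics, pixels), "R" (3x3) and "t" (3): a world point X has camera coordinates R X + t. Camera axes: x right, y down, z forward; pixel columns grow to the right and rows downward; lengths in m; the calibration is good to about 2 mm. The wrist camera is an equidistant fisheye: a pixel r from the principal point sees the ray r / f radians off the axis. A picture is of the moment at which its call begins.
- manip.job_done(): hands the job in; it is judged then, once.
The state is a dict: "time": time; "joint_pos": joint angles; "joint_vel": joint speeds; "joint_efforts": joint torques, N m; "tool_pos": TCP position; "tool_rot": TCP orientation; "contact_force": force on the tool from outside, world axes, zero at the start; "ft_torque": the same for the moment, N m; "gripper_width": opening from 0.0 (shut) to 1.0 (fully open); "grasp_force": force on a finger pad.
Only numpy, scipy, OpenCV 4.12 (cv2) and the standard library are available. Lean on these libraries where they do the work, as an engineer would, in place of code of your own. Each camera call takes 0.05 s, during which the arm holds its last target. There are 200 camera calls.

## Working session

There is one attempt and no reset: what is moved stays moved. The work goes in short steps, Python scripts to look and compute and a tool call to move; the robot and the scene stay as the last step left them, time stands still between calls to the robot, and variables do not carry over. Pictures are saved under pics/ and viewed, at most 10 in all, crops included, and the job is handed in when it is done.

Besides the shell and the picture viewer there is one more tool, called after "Emit:" in YAML: its name, and indented under it one key for each argument. arm_command: Moves the arm, as the interface text tells. Shifts and turns lie within -1 to 1; 1 stands for 30 cm of shift or pi/2 rad of turn. Its arguments: {"type":"object","properties":{"rows":{"type":"array"}},"required":["rows"]}

```bash
mkdir -p pics
python3 - <<'E'
from plant import monitor, vision
import cv2, numpy as np
for n in ("scene","top"):
    f=vision.grab_frame(n); cv2.imwrite(f"pics/{n}0.png",f["color"][:,:,::-1]); np.savez(f"pics/{n}0.npz",**f)
    print(n,f["mtx"].tolist(),f["R"].round(3).tolist(),f["t"].round(3).tolist(), (-f["R"].T@f["t"]).round(3))
s=monitor.state(); print({k:np.round(v,3).tolist() for k,v in s.items()})
E
```

```text
scene [[397.18384035000537, 0.0, 319.7610312727018], [0.0, 397.18384035000537, 206.8665340833191], [0.0, 0.0, 1.0]] [[-0.698, 0.716, 0.021], [0.423, 0.436, -0.794], [-0.578, -0.545, -0.607]] [0.453, -0.122, 1.373] [1.161 0.478 0.727]
top [[481.56828742458003, 0.0, 316.1501318267016], [0.0, 481.56828742458003, 197.79796295443913], [0.0, 0.0, 1.0]] [[0.006, -1.0, 0.014], [-0.993, -0.008, -0.117], [0.117, -0.013, -0.993]] [-0.08, 0.557, 1.392] [ 0.39  -0.057  1.449]
{'time': 0.1, 'joint_pos': [-1.359, 0.053, 1.614, -0.0, 1.476, -0.119], 'joint_vel': [0.001, -0.003, -0.004, -0.0, -0.001, 0.001], 'joint_efforts': [0.001, -39.49, -37.136, -0.0, 0.004, -0.0], 'tool_pos': [0.203, -0.591, 0.23], 'tool_rot': [-0.001, 0.986, 0.165, -0.0], 'contact_force': [1.076, -0.397, -0.567], 'ft_torque': [-0.02, -0.007, 0.038], 'grasp_force': 0.0, 'gripper_width': 1.001}
```

View pics/scene0.png

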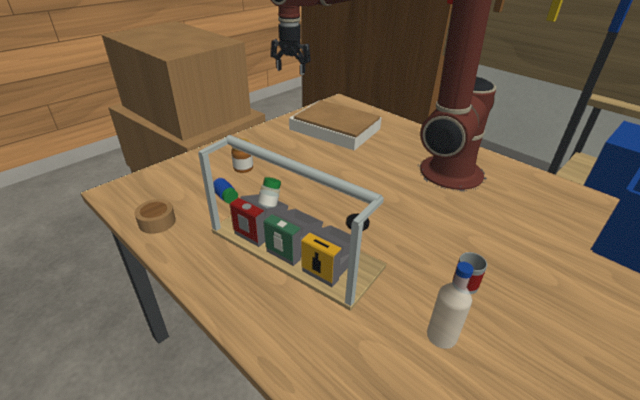

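View pics/top0.png

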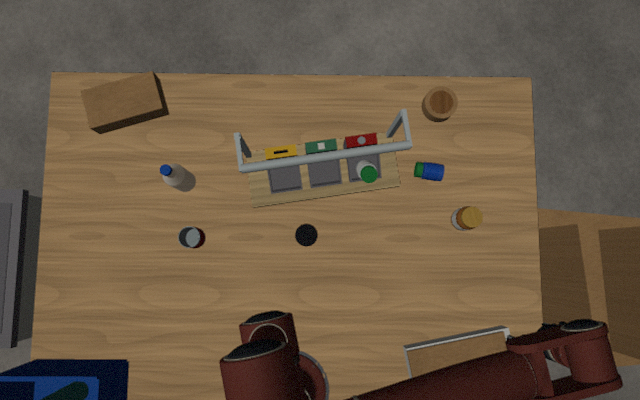

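The scene view shows the rack with the jar (green cap, about 270,190) in the red slot, green in the middle, yellow nearest, and the tin behind the bottle at (470,272). The top view shows the jar cap at (368,172), the tin at (192,237), the bottle at (173,176), the lid at (306,235), the jam jar at (467,217), and the blue decoy at (430,171).

```bash
cat > h.py <<'E'
import numpy as np, cv2
def load(n): return dict(np.load(f"pics/{n}.npz"))
def ray(f,u,v):
    d=f["R"].T@np.linalg.inv(f["mtx"])@np.array([u,v,1.]); return -f["R"].T@f["t"], d
def onplane(f,u,v,z): c,d=ray(f,u,v); return c+d*(z-c[2])/d[2]
def tri(f,p,g,q):
    (a,d),(b,e)=ray(f,*p),ray(g,*q); s=np.linalg.lstsq(np.c_[d,-e],b-a,rcond=None)[0]
    return (a+d*s[0]+b+e*s[1])/2, np.linalg.norm(a+d*s[0]-b-e*s[1])
def cloud(f):
    v,u=np.mgrid[:400,:640]; z=f["z_map"]; P=np.stack([u,v,np.ones_like(u)],-1)@np.linalg.inv(f["mtx"]).T*z[...,None]
    return (P-f["t"])@f["R"]
def mask(f,lo,hi,box):
    h=cv2.cvtColor(f["color"],cv2.COLOR_RGB2HSV); m=cv2.inRange(h,lo,hi); k=np.zeros_like(m); x0,y0,x1,y1=box; k[y0:y1,x0:x1]=255
    return m&k
E
python3 - <<'E'
from h import *
T=load("top0");S=load("scene0");C=cloud(T)
H=cv2.cvtColor(T["color"],cv2.COLOR_RGB2HSV)
def rep(name,m,f,Cl):
    v,u=np.nonzero(m); P=Cl[m>0]; r=cv2.minAreaRect(np.c_[u,v].astype(np.float32))
    print(name,len(u),"cen",u.mean().round(1),v.mean().round(1),"rect",np.round(r[0],1),np.round(r[1],1),"med",np.median(P,0).round(3),"z",np.percentile(P[:,2],[10,90]).round(3)); return r[0]
CS=cloud(S)
for n,lo,hi,b in [("yel",(18,130,80),(35,255,255),(255,140,305,165)),("grn",(50,60,20),(90,255,255),(300,132,342,158)),("red",(170,120,40),(180,255,255),(340,125,385,155)),("cap",(50,100,40),(90,255,255),(350,155,385,190))]:
    m=mask(T,lo,hi,b)
    c=rep("top "+n,m,T,C)
    if n!="cap": print("   plane .119",onplane(T,*c,.119).round(4))
for n,lo,hi,b in [("yel",(15,130,80),(35,255,255),(295,225,345,290)),("grn",(50,60,20),(90,255,255),(260,210,302,265)),("red",(170,120,40),(180,255,255),(228,195,268,245)),("cap",(50,100,40),(90,255,255),(258,172,290,195))]:
    rep("scene "+n,mask(S,lo,hi,b),S,CS)
# all lifted things, from top depth
for name,b,z0 in [("tin",(175,222,212,255),.06),("jar",(350,150,385,190),.13),("pet",(150,155,195,195),.15),("lid",(290,220,322,250),.008),("jam",(445,200,490,235),.08)]:
    x0,y0,x1,y1=b;P=C[y0:y1,x0:x1].reshape(-1,3);Q=P[P[:,2]>z0]
    lo,hi=np.percentile(Q,[2,98],0); print(name,len(Q),"mid",((lo+hi)/2).round(3),"size",(hi-lo).round(3),"zmax",hi[2].round(3))
# slot floors: depth grid
for u in range(262,400,8): print(u,[(C[v,u].round(3)).tolist() for v in (170,180)])
for nm,f,b in (("top",T,(150,120,420,215)),("scene",S,(195,130,390,310)),("tin",S,(450,250,495,300))):
    x0,y0,x1,y1=b; cv2.imwrite(f"pics/c_{nm}.png",cv2.resize(f["color"][y0:y1,x0:x1,::-1],None,fx=2.8,fy=2.8,interpolation=3))
E
```

```text
top yel 348 cen 280.4 151.1 rect [280.3 151.1] [12.  31.7] med [0.679 0.026 0.12 ] z [0.115 0.124]
   plane .119 [0.6787 0.0269 0.119 ]
top grn 292 cen 320.7 146.1 rect [320.6 146. ] [11.2 30.7] med [ 0.694 -0.085  0.12 ] z [0.115 0.123]
   plane .119 [ 0.6945 -0.0864  0.119 ]
top red 56 cen 359.6 140.8 rect [360.6 140.5] [10.4 29.8] med [ 0.709 -0.186  0.12 ] z [0.116 0.123]
   plane .119 [ 0.7113 -0.1991  0.119 ]
top cap 222 cen 368.6 174.1 rect [368.3 174.3] [16.3 15.6] med [ 0.611 -0.219  0.145] z [0.137 0.152]
scene yel 1073 cen 318.6 255.0 rect [318.6 256.3] [45.2 35.8] med [0.69  0.034 0.102] z [0.044 0.12 ]
scene grn 812 cen 279.9 235.4 rect [280.3 236.4] [42.9 33.5] med [ 0.708 -0.075  0.103] z [0.043 0.12 ]
scene red 74 cen 242.7 222.4 rect [244.2 221.9] [38.  21.2] med [ 0.73  -0.204  0.075] z [0.036 0.111]
scene cap 140 cen 271.8 182.8 rect [271.8 182.8] [15.8  9.2] med [ 0.622 -0.205  0.143] z [0.134 0.15 ]
tin 151 mid [0.43  0.128 0.755] size [0.078 0.37  1.388] zmax 1.449
jar 457 mid [ 0.623 -0.199  0.199] size [0.06  0.084 0.133] zmax 0.266
pet 226 mid [0.507 0.137 0.
[... 418 characters left out ...]
 -0.011, 0.066]]
302 [[0.643, -0.033, 0.019], [0.613, -0.033, 0.016]]
310 [[0.633, -0.057, 0.079], [0.602, -0.057, 0.087]]
318 [[0.633, -0.08, 0.08], [0.606, -0.08, 0.065]]
326 [[0.634, -0.103, 0.073], [0.607, -0.104, 0.061]]
334 [[0.634, -0.127, 0.074], [0.607, -0.127, 0.064]]
342 [[0.645, -0.154, 0.015], [0.614, -0.154, 0.018]]
350 [[0.631, -0.171, 0.096], [0.605, -0.173, 0.078]]
358 [[0.628, -0.192, 0.115], [0.605, -0.195, 0.08]]
366 [[0.621, -0.21, 0.152], [0.595, -0.211, 0.141]]
374 [[0.622, -0.233, 0.148], [0.595, -0.233, 0.141]]
382 [[0.647, -0.275, 0.011], [0.615, -0.274, 0.019]]
390 [[0.646, -0.298, 0.018], [0.616, -0.299, 0.014]]
398 [[0.648, -0.325, 0.004], [0.615, -0.322, 0.018]]
```

View pics/c_top.png

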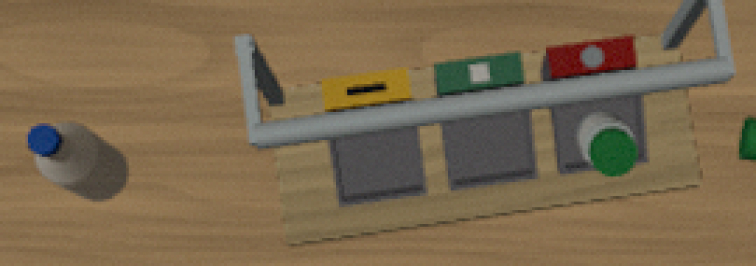

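The crop confirms the label order yellow, green, red, with the jar (cap near 612,152 in the crop) standing in the red slot under the lamp bar.

```bash
cat >> h.py <<'E'
from scipy.spatial.transform import Rotation as Ro
def good(P): return P[np.isfinite(P).all(-1)&(P[...,2]<.5)]
def disc(f,m):
    v,u=np.nonzero(m); return cv2.minEnclosingCircle(np.c_[u,v].astype(np.float32))
E
python3 - <<'E'
from h import *
from plant import vision, monitor
T=load("top0");S=load("scene0");C=cloud(T)
hs=lambda f,b:mask(f,(0,110,40),(10,255,255),b)|mask(f,(165,110,40),(180,255,255),b)
def cen(m): v,u=np.nonzero(m); return cv2.minAreaRect(np.c_[u,v].astype(np.float32))[:2]
L=[cen(mask(T,(18,130,80),(35,255,255),(255,140,305,165))),cen(mask(T,(50,60,20),(90,255,255),(300,132,342,158))),cen(hs(T,(340,125,390,155)))]
print("red rect",L[2])
P=np.array([onplane(T,*l[0],.119) for l in L]); print(P.round(4))
ry=P[0]-P[2]; ry[2]=0; print("span",np.linalg.norm(ry)); yaw=np.arctan2(-ry[0],ry[1]); print("yaw",yaw)
# yaw from lamp depth
Q=good(C[125:180,235:415].reshape(-1,3)); Q=Q[(Q[:,2]>.225)&(Q[:,2]<.28)]
q=np.polyfit(Q[:,1],Q[:,0],1); print("lamp yaw",-np.arctan(q[0]),len(Q),"z",np.median(Q[:,2]),"y range",np.percentile(Q[:,1],[1,99]))
X=np.array([np.cos(yaw),np.sin(yaw),0]);Y=np.array([-np.sin(yaw),np.cos(yaw),0])
mid=P.mean(0)-.058*X; mid[2]=.077; print("green origin",mid.round(4),"red origin",(mid-.115*Y).round(4),"lamp x at mid y:",np.polyval(q,mid[1]).round(4))
n=np.array([0,0,1])*np.cos(np.radians(25))-X*np.sin(np.radians(25)); sx=X*np.cos(np.radians(25))+np.array([0,0,1])*np.sin(np.radians(25))
red=mid-.115*Y
m=mask(T,(50,100,40),(90,255,255),(350,155,385,190)); c=cen(m); print("cap",c, disc(T,m))
o,d=ray(T,*c[0]); t=((red+.08*n-o)@n)/(d@n); J=o+d*t; r=J-red; print("jar cap top",J.round(4),"in slot",[round(float(r@a),4) for a in (sx,Y,n)])
v,u=np.nonzero(mask(S,(50,100,40),(90,255,255),(258,172,290,195)));print("tri cap",tri(T,c[0],S,(u.mean(),v.mean())))
# tin
B=C[218:258,172:215].reshape(-1,3);Q=good(B); Q=Q[(Q[:,2]>.065)]; print("tin rim pts",len(Q),np.percentile(Q,[3,97],0).round(3))
g=C[218:258,172:215]; mm=((g[...,2]>.065)&(g[...,2]<.2)).astype(np.uint8); vv,uu=np.nonzero(mm); cc,rr=cv2.minEnclosingCircle(np.c_[uu+172,vv+218].astype(np.float32)); print("tin circ",cc,rr,onplane(T,*cc,.08).round(4))
m=hs(S,(450,255,495,300)); v,u=np.nonzero(m); print("tin band scene",u.mean(),v.mean(),np.median(good(cloud(S)[m>0]),0))
np.savez("geo.npz",mid=mid,red=red,X=X,Y=Y,n=n,sx=sx)
for nm,yy in (("+",yaw),("-",yaw+np.pi)):
    z=-n; y=Y if nm=="+" else -Y; R=np.c_[np.cross(y,z),y,z]; print(nm,"quat",Ro.from_matrix(R).as_quat()[[3,0,1,2]].round(3))
s=monitor.state();q=s["tool_rot"];R0=Ro.from_quat([*q[1:],q[0]]).as_matrix();print("tool now",R0.round(3).tolist())
for sg in (1,-1):
    R=np.c_[np.cross(sg*Y,-n),sg*Y,-n];print(sg,"rv to lean /(pi/2)",(Ro.from_matrix(R@R0.T).as_rotvec()/(np.pi/2)).round(4))
w=vision.grab_frame("wrist"); cv2.imwrite("pics/w0.png",w["color"][:,:,::-1]); print("wrist cam in tool",(R0.T@(-w["R"].T@w["t"]-s["tool_pos"])).round(3),"axis",(R0.T@w["R"][2]).round(3))
g=lambda x:np.round(x,4)
print("jar shift to above:",)
E
```

```text
red rect ((360.8500061035156, 139.95001220703125), (11.7379732131958, 30.829858779907227))
[[ 0.6787  0.0269  0.119 ]
 [ 0.6945 -0.0864  0.119 ]
 [ 0.713  -0.2     0.119 ]]
span 0.2294356321631361
yaw 0.1498288673661813
lamp yaw 0.11498336698295272 1919 z 0.26002205053110017 y range [-0.30974144  0.13014182]
green origin [ 0.6381 -0.0952  0.077 ] red origin [ 0.6552 -0.2089  0.077 ] lamp x at mid y: 0.6429
cap ((368.2500305175781, 174.25001525878906), (16.26345443725586, 15.55634880065918)) ((368.77117919921875, 173.99717712402344), 8.469138145446777)
jar cap top [ 0.6108 -0.2172  0.1442] in slot [-0.0126, -0.0016, 0.08]
tri cap (array([ 0.61230125, -0.21821306,  0.13340114]), np.float64(0.0007855133829743797))
tin rim pts 126 [[0.41  0.253 0.066]
 [0.469 0.313 0.086]]
tin circ (189.45652770996094, 236.5) 11.554408073425293 [0.4391 0.2821 0.08  ]
tin band scene 474.55367231638417 282.06779661016947 [0.45690357 0.31017054 0.03867357]
+ quat [ 0.216 -0.073  0.974  0.016]
- quat [-0.016  0.974  0.073  0.216]
tool now [[0.946, 0.325, -0.0], [0.325, -0.946, 0.002], [0.0, -0.002, -1.0]]
1 rv to lean /(pi/2) [-0.3982 -0.0994  1.8426]
-1 rv to lean /(pi/2) [ 0.065  -0.2703 -0.1137]
wrist cam in tool [ 0.066  0.    -0.142] axis [-0.258 -0.     0.966]
jar shift to above:
```

View pics/c_scene.png

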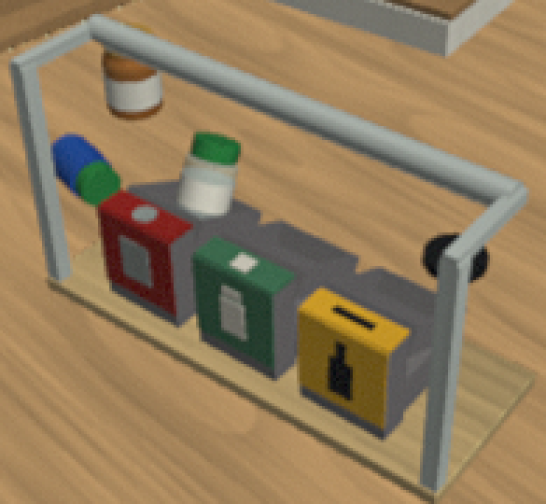

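The scene crop shows the lamp bar over all three slots and the jar leaning in the red slot (cap near 215,150). The blue decoy and the jam jar lie outside the rack. The wrist camera sits on tool +x, so I turn the tool until it faces away from the lamp.

Emit:
arm_command:
  rows:
    - [85, [0.6, 0.6, 0.05], [0, 0, 0.95]]
    - [85, [0.6, 0.6, 0.05], [0, 0, 0.95]]
    - [85, [0.6, 0.6, 0.05], [0, 0, 0.95]]
    - [85, [0.6, 0.6, 0.05], [0, 0, 0.95]]
    - [85, [0.6, 0.6, 0.05], [0, 0, 0.95]]
    - [85, [0.6, 0.6, 0.05], [0, 0, 0.95]]
    - [85, [0.6, 0.6, 0.05], [0, 0, 0.95]]
    - [85, [0.6, 0.6, 0.05], [0, 0, 0.95]]
    - [85, [0.6, 0.6, 0.05], [0, 0, 0.95]]
    - [85, [0.6, 0.6, 0.05], [0, 0, 0.95]]
    - [85, [0.6, 0.6, 0.05], [0, 0, 0.95]]
    - [85, [0.6, 0.6, 0.05], [0, 0, 0.95]]

```text
time: 1.15
tool_pos: [0.3829, -0.4108, 0.2459]
tool_rot: [-0.0, 0.61, 0.792, 0.0]
contact_force: [-0.1, 0.4, -0.3]
gripper_width: 0.999
grasp_force: 0.0
```

```bash
cat >> h.py <<'E'
yaw=.143
X=np.array([np.cos(yaw),np.sin(yaw),0]);Y=np.array([-np.sin(yaw),np.cos(yaw),0]);Z=np.array([0,0,1.])
c25,s25=np.cos(np.radians(25)),np.sin(np.radians(25))
n=c25*Z-s25*X; sx=c25*X+s25*Z
green=np.array([.638,-.095,.077]); red=np.array([.6545,-.209,.077])
LEAN=np.c_[np.cross(Y,-n),Y,-n]; DOWN=np.c_[np.cross(Y,-Z),Y,-Z]
def go(p,R):
    from plant import monitor
    s=monitor.state();q=s["tool_rot"];R0=Ro.from_quat([*q[1:],q[0]]).as_matrix()
    print("shift",((p-s["tool_pos"])/.3).round(4),"turn",(Ro.from_matrix(R@R0.T).as_rotvec()/(np.pi/2)).round(4),"j",np.round(s["joint_pos"],2),"t",s["time"])
E
python3 -c "
from h import *
jar=red-.0126*sx-.0016*Y
go(jar+.15*n,LEAN)"
```

```text
shift [ 0.6591  0.6318 -0.1274] turn [-0.1676 -0.2536  0.9106] j [-0.95 -0.11  1.74 -0.    1.5  -1.21] t 1.15
```

Emit:
arm_command:
  rows:
    - [85, [0.66, 0.63, -0.13], [-0.168, -0.254, 0.91]]
    - [85, [0.66, 0.63, -0.13], [-0.168, -0.254, 0.91]]
    - [85, [0.66, 0.63, -0.13], [-0.168, -0.254, 0.91]]
    - [85, [0.66, 0.63, -0.13], [-0.168, -0.254, 0.91]]
    - [85, [0.66, 0.63, -0.13], [-0.168, -0.254, 0.91]]
    - [85, [0.66, 0.63, -0.13], [-0.168, -0.254, 0.91]]
    - [85, [0.66, 0.63, -0.13], [-0.168, -0.254, 0.91]]
    - [85, [0.66, 0.63, -0.13], [-0.168, -0.254, 0.91]]
    - [85, [0.66, 0.63, -0.13], [-0.168, -0.254, 0.91]]
    - [85, [0.66, 0.63, -0.13], [-0.168, -0.254, 0.91]]
    - [85, [0.66, 0.63, -0.13], [-0.168, -0.254, 0.91]]
    - [85, [0.66, 0.63, -0.13], [-0.168, -0.254, 0.91]]

```text
time: 2.15
tool_pos: [0.5807, -0.2215, 0.2068]
tool_rot: [0.216, -0.066, 0.974, 0.016]
contact_force: [0.2, -0.0, 0.0]
gripper_width: 0.997
grasp_force: 0.0
```

```bash
python3 -c "
from h import *
from plant import vision
jar=red-.0126*sx-.0016*Y
go(jar+.15*n,LEAN);go(jar+.025*n,LEAN)
w=vision.grab_frame('wrist');cv2.imwrite('pics/w1.png',w['color'][:,:,::-1]);np.savez('pics/w1.npz',**w)
f=w['mtx'][0,0]
def proj(P):
    c=w['R']@P+w['t'];th=np.arctan2(np.hypot(*c[:2]),c[2]);k=f*th/np.hypot(*c[:2]);return (c[:2]*k+w['mtx'][:2,2]).round(0)
print('expect cap',proj(jar+.08*n),'red o',proj(red),'green o',proj(green), w['mtx'].round(1).tolist())
for o in (red,green): print([proj(o+a*sx+b*Y+.022*n).tolist() for a in (-.041,.041) for b in (-.041,.041)])
"
```

```text
shift [-0.0002  0.0009  0.0026] turn [-0.0021  0.0002  0.0044] j [-0.62 -0.16  1.9   0.33  1.1  -2.43] t 2.15
shift [ 0.1741  0.026  -0.375 ] turn [-0.0021  0.0002  0.0044] j [-0.62 -0.16  1.9   0.33  1.1  -2.43] t 2.15
expect cap [325. 208.] red o [327. 196.] green o [440. 195.] [[309.7, 0.0, 324.7], [0.0, 309.7, 197.3], [0.0, 0.0, 1.0]]
[[280.0, 158.0], [373.0, 157.0], [284.0, 244.0], [370.0, 244.0]]
[[409.0, 158.0], [488.0, 160.0], [404.0, 243.0], [478.0, 239.0]]
```

View pics/w1.png

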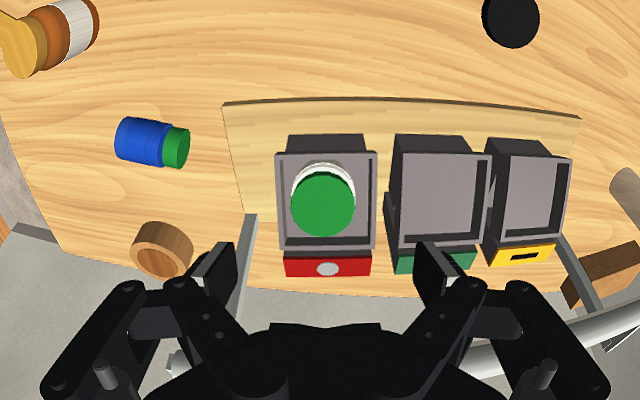

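The wrist view shows the jar cap at (323,205), against (325,208) predicted. The tray corners also match within about 3 px. I descend along the lean and grip.

Emit:
arm_command:
  rows:
    - [85, [0.03, 0.004, -0.065], [0, 0, 0.004]]
    - [85, [0.07, 0.01, -0.15], [0, 0, 0.004]]
    - [85, [0.11, 0.016, -0.235], [0, 0, 0.004]]
    - [85, [0.14, 0.02, -0.3], [0, 0, 0.004]]
    - [85, [0.16, 0.023, -0.345], [0, 0, 0.004]]
    - [85, [0.174, 0.025, -0.375], [0, 0, 0.004]]
    - [85, [0.174, 0.025, -0.375], [0, 0, 0.004]]
    - [40, [0.174, 0.025, -0.375], [0, 0, 0.004]]
    - [40, [0.174, 0.025, -0.375], [0, 0, 0.004]]
    - [40, [0.174, 0.025, -0.375], [0, 0, 0.004]]
    - [40, [0.174, 0.025, -0.375], [0, 0, 0.004]]
    - [40, [0.174, 0.025, -0.375], [0, 0, 0.004]]

```text
time: 3.2
tool_pos: [0.634, -0.2155, 0.0971]
tool_rot: [0.217, -0.066, 0.974, 0.016]
contact_force: [-2.0, -0.7, 6.1]
gripper_width: 0.593
grasp_force: 62.6
```

```bash
python3 -c "
from h import *
from plant import monitor
s=monitor.state();print(s['gripper_width']*85.4,s['grasp_force'],s['contact_force'])
jar=red-.0126*sx-.0016*Y; r=s['tool_pos']-jar; print('tcp rel jar',r@sx,r@Y,r@n)
print('lift 60 n',.06*n/.3,'over 115 Y',(.115*Y+.06*n)/.3, '12mm sx',.0126*sx/.3)"
```

```text
50.6686064268456 62.64686465263367 [-2.0459319  -0.73463907  6.09695258]
tcp rel jar 0.001852954615419282 -0.0018733387517817024 0.02720732331847961
lift 60 n [-0.08366091 -0.01204573  0.18126156] over 115 Y [-0.13829095  0.36737489  0.18126156] 12mm sx [0.03767639 0.00542475 0.01774997]
```

Emit:
arm_command:
  rows:
    - [40, [-0.014, -0.002, 0.03], [0, 0, 0]]
    - [40, [-0.036, -0.005, 0.078], [0, 0, 0]]
    - [40, [-0.06, -0.008, 0.13], [0, 0, 0]]
    - [40, [-0.084, -0.012, 0.18], [0, 0, 0]]
    - [40, [-0.086, 0.03, 0.186], [0, 0, 0]]
    - [40, [-0.09, 0.1, 0.19], [0, 0, 0]]
    - [40, [-0.095, 0.18, 0.194], [0, 0, 0]]
    - [40, [-0.1, 0.26, 0.196], [0, 0, 0]]
    - [40, [-0.104, 0.33, 0.197], [0, 0, 0]]
    - [40, [-0.107, 0.37, 0.197], [0, 0, 0]]
    - [40, [-0.107, 0.382, 0.197], [0, 0, 0]]
    - [40, [-0.107, 0.382, 0.197], [0, 0, 0]]

```text
time: 4.2
tool_pos: [0.6004, -0.0985, 0.1531]
tool_rot: [0.215, -0.067, 0.974, 0.017]
contact_force: [0.2, -1.0, -2.6]
gripper_width: 0.591
grasp_force: 63.3
```

```bash
python3 -c "
from h import *
from plant import vision,monitor
s=monitor.state();r=s['tool_pos']-green; print('tcp rel green',r@sx,r@Y,r@n)
go(green+.0275*n,LEAN)
for k in ('wrist','scene','top'):
    w=vision.grab_frame(k);cv2.imwrite(f'pics/{k}2.png',w['color'][:,:,::-1]);np.savez(f'pics/{k}2.npz',**w)
"
```

```text
tcp rel green -0.001986475782092517 0.0019181356098996374 0.08486575203878628
shift [ 0.0868  0.006  -0.1705] turn [-0.0031 -0.0014  0.0033] j [-0.38 -0.17  2.    0.27  0.94 -2.21] t 4.2
```

View pics/wrist2.png

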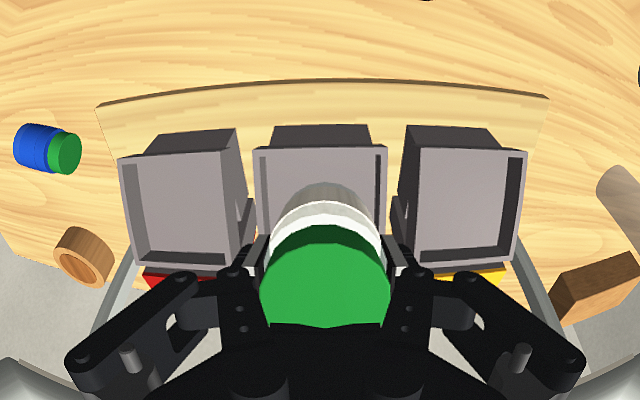

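The jar is held centred over the green slot (cap at 325,275, slot between x=253 and 387). I lower it gently.

Emit:
arm_command:
  rows:
    - [40, [0.015, 0.001, -0.03], [0, 0, 0.002]]
    - [40, [0.036, 0.003, -0.07], [0, 0, 0.003]]
    - [40, [0.056, 0.004, -0.11], [0, 0, 0.003]]
    - [40, [0.072, 0.005, -0.138], [0, 0, 0.003]]
    - [40, [0.081, 0.006, -0.155], [0, 0, 0.003]]
    - [40, [0.086, 0.006, -0.163], [0, 0, 0.003]]
    - [40, [0.088, 0.006, -0.167], [0, 0, 0.003]]
    - [40, [0.089, 0.006, -0.169], [0, 0, 0.003]]
    - [40, [0.089, 0.006, -0.169], [0, 0, 0.003]]

```text
time: 5.1
tool_pos: [0.6281, -0.0983, 0.1037]
tool_rot: [0.216, -0.068, 0.974, 0.017]
contact_force: [0.4, -0.5, -1.3]
gripper_width: 0.59
grasp_force: 63.3
```

```bash
python3 -c "
from h import *
from plant import monitor
s=monitor.state();r=s['tool_pos']-green; print('tcp rel green',r@sx,r@Y,r@n,s['contact_force'],s['contact_force']@n)
"
```

```text
tcp rel green 0.0019451194258699005 -0.0018919630455938878 0.028556901495515485 [ 0.38923371 -0.48654835 -1.25623123] -1.2720462324258799
```

Emit:
arm_command:
  rows:
    - [40, [0.001, 0, -0.002], [0, 0, 0]]
    - [40, [0.002, 0, -0.004], [0, 0, 0]]
    - [40, [0.003, 0, -0.006], [0, 0, 0]]
    - [40, [0.003, 0, -0.006], [0, 0, 0]]

```text
time: 5.43
tool_pos: [0.6287, -0.0984, 0.103]
tool_rot: [0.216, -0.068, 0.974, 0.017]
contact_force: [-9.3, 1.1, 8.2]
gripper_width: 0.593
grasp_force: 65.1
```

Emit:
arm_command:
  rows:
    - [75, [0, 0, 0], [0, 0, 0]]
    - [75, [0, 0, 0], [0, 0, 0]]
    - [75, [0, 0, 0], [0, 0, 0]]
    - [75, [0, 0, 0], [0, 0, 0]]
    - [75, [-0.01, -0.001, 0.02], [0, 0, 0]]
    - [75, [-0.035, -0.005, 0.075], [0, 0, 0]]
    - [75, [-0.07, -0.01, 0.15], [0, 0, 0]]
    - [75, [-0.11, -0.016, 0.24], [0, 0, 0]]
    - [75, [-0.15, -0.021, 0.33], [0, 0, 0]]
    - [75, [-0.2, -0.028, 0.43], [0, 0, 0]]
    - [75, [-0.2, -0.028, 0.43], [0, 0, 0]]

```text
time: 6.35
tool_pos: [0.5703, -0.1081, 0.2395]
tool_rot: [0.221, -0.068, 0.973, 0.014]
contact_force: [0.2, 0.2, 1.7]
gripper_width: 0.876
grasp_force: 0.0
```

```bash
python3 -c "
from h import *
from plant import vision,monitor
for k in ('top','wrist'):
    w=vision.grab_frame(k);cv2.imwrite(f'pics/{k}3.png',w['color'][:,:,::-1]);np.savez(f'pics/{k}3.npz',**w)
tin=np.array([.4391,.2821,0])
go(tin+[0,0,.2],DOWN); go(tin+[0,0,.2],LEAN)
w=load('wrist3');f=w['mtx'][0,0]
def proj(P):
    c=w['R']@P+w['t'];th=np.arctan2(np.hypot(*c[:2]),c[2]);k=f*th/np.hypot(*c[:2]);return (c[:2]*k+w['mtx'][:2,2]).round(1)
m=mask(w,(50,120,40),(90,255,255),(200,100,450,250));print('cap seen',disc(w,m))
for a in (-.015,-.01,-.005,0,.005): print(a,proj(green+a*sx-.002*Y+.08*n))
"
```

```text
shift [-0.4337  1.2974 -0.1109] turn [-0.0407  0.2772  0.002 ] j [-0.43 -0.32  1.99  0.26  1.11 -2.21] t 6.45
shift [-0.4337  1.2974 -0.1109] turn [-0.0016  0.0022  0.0018] j [-0.43 -0.32  1.99  0.26  1.11 -2.21] t 6.45
cap seen ((327.0228271484375, 211.7578582763672), 53.223331451416016)
-0.015 [325.9 173.2]
-0.01 [325.9 179.6]
-0.005 [325.9 185.8]
0 [325.9 192. ]
0.005 [325.9 198.2]
```

View pics/wrist3.png

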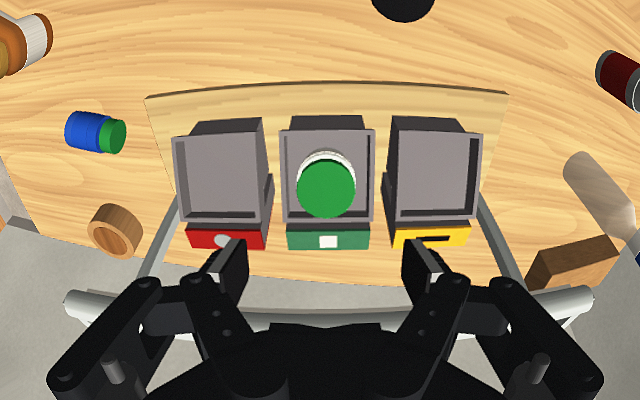

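The jar stands in the green slot (cap at 325,188, about 3 mm down-slope of centre). The red slot is empty. Next is the tin.

Emit:
arm_command:
  rows:
    - [85, [-0.13, 0.02, 0], [0, 0, 0]]
    - [85, [-0.26, 0.06, 0], [0, 0, 0]]
    - [85, [-0.36, 0.13, 0], [0, 0, 0]]
    - [85, [-0.43, 0.22, 0], [0, 0, 0]]
    - [85, [-0.43, 0.34, 0], [-0.008, 0.055, 0]]
    - [85, [-0.43, 0.46, -0.02], [-0.016, 0.11, 0]]
    - [85, [-0.43, 0.58, -0.04], [-0.024, 0.165, 0]]
    - [85, [-0.43, 0.7, -0.06], [-0.032, 0.22, 0]]
    - [85, [-0.43, 0.82, -0.08], [-0.04, 0.277, 0.002]]
    - [85, [-0.43, 0.92, -0.09], [-0.04, 0.277, 0.002]]
    - [85, [-0.43, 1.0, -0.1], [-0.04, 0.277, 0.002]]
    - [85, [-0.43, 1.0, -0.1], [-0.04, 0.277, 0.002]]

```text
time: 7.45
tool_pos: [0.4382, 0.1968, 0.1973]
tool_rot: [-0.005, -0.074, 0.997, 0.002]
contact_force: [-0.2, -0.1, -0.1]
gripper_width: 0.993
grasp_force: 0.0
```

```bash
python3 -c "
from h import *
from plant import vision
tin=np.array([.4391,.2821,0])
w=vision.grab_frame('wrist');cv2.imwrite('pics/w4.png',w['color'][:,:,::-1]);np.savez('pics/w4.npz',**w);f=w['mtx'][0,0]
def proj(P):
    c=w['R']@P+w['t'];th=np.arctan2(np.hypot(*c[:2]),c[2]);k=f*th/np.hypot(*c[:2]);return (c[:2]*k+w['mtx'][:2,2]).round(1)
go(tin+[0,0,.2],DOWN)
print('rim centre',proj(tin+[0,0,.08]),[proj(tin+[0,0,.08]+.0315*np.array(a)).tolist() for a in ([1,0,0],[-1,0,0],[0,1,0],[0,-1,0])])
"
```

```text
shift [0.0024 0.2904 0.0074] turn [-0.001  -0.0057 -0.002 ] j [ 0.26 -0.28  1.97  0.    1.45 -1.46] t 7.5
rim centre [417.3 206.9] [[409.6, 239.1], [424.6, 173.0], [448.0, 211.4], [384.1, 202.1]]
```

View pics/w4.png

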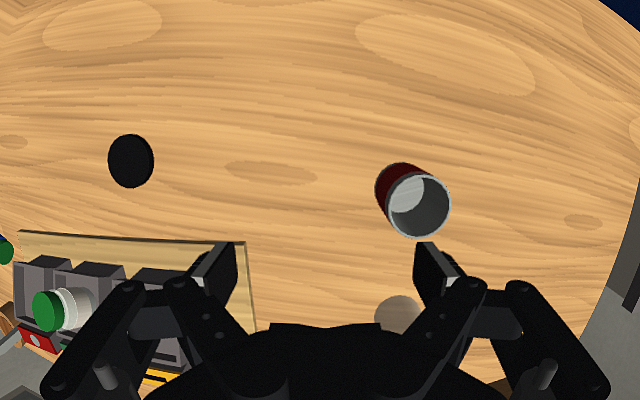

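The wrist view shows the open tin rim centred at (418,206), against (417,207) predicted. I go over it, descend and grip.

Emit:
arm_command:
  rows:
    - [85, [0.002, 0.08, 0], [0, 0, 0]]
    - [85, [0.002, 0.17, 0], [0, 0, 0]]
    - [85, [0.002, 0.25, 0], [0, -0.005, -0.002]]
    - [85, [0.002, 0.288, 0], [0, -0.005, -0.002]]
    - [85, [0.002, 0.289, -0.05], [0, -0.005, -0.002]]
    - [85, [0.002, 0.289, -0.15], [0, -0.005, -0.002]]
    - [85, [0.002, 0.289, -0.26], [0, -0.005, -0.002]]
    - [85, [0.002, 0.289, -0.37], [0, -0.005, -0.002]]
    - [85, [0.002, 0.289, -0.46], [0, -0.005, -0.002]]
    - [85, [0.002, 0.289, -0.51], [0, -0.005, -0.002]]
    - [85, [0.002, 0.289, -0.535], [0, -0.005, -0.002]]
    - [85, [0.002, 0.289, -0.54], [0, -0.005, -0.002]]

```text
time: 8.5
tool_pos: [0.439, 0.2785, 0.0362]
tool_rot: [0.0, -0.069, 0.998, 0.0]
contact_force: [1.0, 0.3, 0.1]
gripper_width: 0.998
grasp_force: 0.0
```

Emit:
arm_command:
  rows:
    - [50, [0, 0, 0], [0, 0, 0]]
    - [50, [0, 0, 0], [0, 0, 0]]
    - [50, [0, 0, 0], [0, 0, 0]]
    - [50, [0, 0, 0], [0, 0, 0]]
    - [50, [0, 0, 0], [0, 0, 0]]

```text
time: 8.92
tool_pos: [0.442, 0.2807, 0.0405]
tool_rot: [0.004, -0.069, 0.998, 0.002]
contact_force: [1.6, 0.1, 6.2]
gripper_width: 0.729
grasp_force: 65.7
```

```bash
python3 -c "
from h import *
from plant import monitor
s=monitor.state();print(s['gripper_width']*85.4,s['grasp_force'],s['tool_pos'],s['contact_force'])
go(red+.17*n-.03*X,LEAN)"
```

```text
62.235572330735174 65.69168016314507 [0.4420116  0.28070956 0.04053398] [1.62016048 0.08743344 6.24961799]
shift [ 0.3723 -1.6807  0.6351] turn [ 0.0363 -0.2701  0.0021] j [ 0.42  0.01  2.    0.    1.13 -1.29] t 8.9167
```

Emit:
arm_command:
  rows:
    - [50, [0, 0, 0.05], [0, 0, 0]]
    - [50, [0, 0, 0.16], [0, 0, 0]]
    - [50, [0, 0, 0.29], [0, 0, 0]]
    - [50, [0, 0, 0.42], [0, 0, 0]]
    - [50, [0, -0.03, 0.54], [0, 0, 0]]
    - [50, [0, -0.11, 0.62], [0, 0, 0]]
    - [50, [0, -0.23, 0.65], [0, 0, 0]]
    - [50, [0, -0.36, 0.65], [0, 0, 0]]
    - [50, [0, -0.49, 0.65], [0, 0, 0]]
    - [50, [0, -0.62, 0.65], [0, 0, 0]]
    - [50, [0, -0.75, 0.65], [0, 0, 0]]
    - [50, [0, -0.87, 0.65], [0, 0, 0]]

```text
time: 9.92
tool_pos: [0.4396, 0.0173, 0.2335]
tool_rot: [0.002, -0.069, 0.998, 0.001]
contact_force: [0.1, 0.3, -0.9]
gripper_width: 0.727
grasp_force: 65.4
```

```bash
python3 -c "
from h import *
from plant import monitor
print(monitor.state()['gripper_width']*85.4)
go(red+.15*n-.05*X,LEAN)"
```

```text
62.09324245588751
shift [ 0.3421 -0.8082 -0.0684] turn [ 0.0373 -0.2722  0.0022] j [-0.13 -0.42  2.02  0.    1.54 -1.84] t 9.9167
```

Emit:
arm_command:
  rows:
    - [50, [0.0, -0.06, 0], [0, -0.02, 0]]
    - [50, [0.01, -0.16, 0], [0.007, -0.05, 0]]
    - [50, [0.02, -0.28, 0], [0.015, -0.11, 0]]
    - [50, [0.04, -0.4, 0], [0.022, -0.16, 0]]
    - [50, [0.06, -0.52, 0], [0.03, -0.21, 0]]
    - [50, [0.09, -0.63, 0], [0.037, -0.26, 0.002]]
    - [50, [0.14, -0.72, -0.02], [0.037, -0.272, 0.002]]
    - [50, [0.2, -0.78, -0.04], [0.037, -0.272, 0.002]]
    - [50, [0.27, -0.808, -0.06], [0.037, -0.272, 0.002]]
    - [50, [0.32, -0.808, -0.068], [0.037, -0.272, 0.002]]
    - [50, [0.342, -0.808, -0.068], [0.037, -0.272, 0.002]]
    - [50, [0.342, -0.808, -0.068], [0.037, -0.272, 0.002]]

```text
time: 10.92
tool_pos: [0.5433, -0.2229, 0.2125]
tool_rot: [0.215, -0.07, 0.974, 0.016]
contact_force: [0.5, 0.5, -1.1]
gripper_width: 0.727
grasp_force: 65.5
```

```bash
python3 -c "
from h import *
from plant import vision
go(red+.10*n,LEAN)
w=vision.grab_frame('wrist');cv2.imwrite('pics/w5.png',w['color'][:,:,::-1]);np.savez('pics/w5.npz',**w)"
```

```text
shift [ 0.2313  0.0263 -0.1495] turn [-0.0004 -0.0013 -0.0005] j [-0.66 -0.25  1.97  0.34  1.14 -2.48] t 10.9167
```

View pics/w5.png

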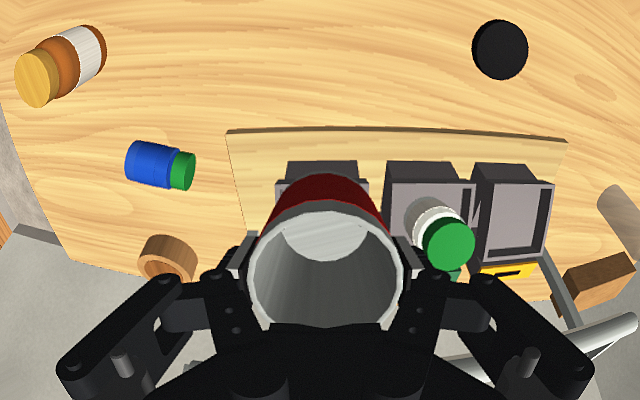

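The tin is held upright in the fingers in front of the red slot (rim about 325,268). The jar still stands in the green slot (cap at 449,243). I move over the slot and lower.

Emit:
arm_command:
  rows:
    - [50, [0.04, 0.005, -0.025], [0, 0, 0]]
    - [50, [0.1, 0.011, -0.065], [0, 0, 0]]
    - [50, [0.16, 0.018, -0.105], [0, 0, 0]]
    - [50, [0.21, 0.024, -0.135], [0, 0, 0]]
    - [50, [0.232, 0.026, -0.15], [0, 0, 0]]
    - [50, [0.24, 0.028, -0.167], [0, 0, 0]]
    - [50, [0.258, 0.03, -0.207], [0, 0, 0]]
    - [50, [0.276, 0.033, -0.247], [0, 0, 0]]
    - [50, [0.291, 0.035, -0.28], [0, 0, 0]]
    - [50, [0.303, 0.037, -0.305], [0, 0, 0]]
    - [50, [0.309, 0.038, -0.317], [0, 0, 0]]
    - [50, [0.309, 0.038, -0.317], [0, 0, 0]]

```text
time: 11.97
tool_pos: [0.6351, -0.2114, 0.1161]
tool_rot: [0.214, -0.07, 0.974, 0.016]
contact_force: [0.2, -0.4, -0.0]
gripper_width: 0.723
grasp_force: 65.5
```

```bash
python3 -c "
from h import *
from plant import monitor
s=monitor.state();r=s['tool_pos']-red; print('tcp rel red',r@sx,r@Y,r@n,s['contact_force'],s['contact_force']@n)
go(red+.0405*n,LEAN)"
```

```text
tcp rel red -0.0012164836774144518 0.0003624581312261432 0.04369617239312153 [ 0.17762185 -0.35871108 -0.00763234] -0.05961259920310234
shift [ 0.0083 -0.     -0.0079] turn [-0.0008 -0.002   0.0001] j [-0.55  0.05  1.87  0.34  0.92 -2.43] t 11.9667
```

Lower the last 3 mm gently.

Emit:
arm_command:
  rows:
    - [50, [0.002, 0, -0.003], [0, 0, 0]]
    - [50, [0.004, 0, -0.006], [0, 0, 0]]
    - [50, [0.006, 0, -0.008], [0, 0, 0]]
    - [50, [0.006, 0, -0.008], [0, 0, 0]]

```text
time: 12.3
tool_pos: [0.6377, -0.2121, 0.1161]
tool_rot: [0.216, -0.07, 0.974, 0.015]
contact_force: [0.3, 0.6, 0.4]
gripper_width: 0.724
grasp_force: 65.5
```

Emit:
arm_command:
  rows:
    - [50, [0.001, 0, -0.003], [0, 0, 0]]
    - [50, [0.002, 0, -0.005], [0, 0, 0]]
    - [50, [0.003, 0, -0.007], [0, 0, 0]]
    - [50, [0.003, 0, -0.007], [0, 0, 0]]

```text
time: 12.63
tool_pos: [0.6382, -0.212, 0.1142]
tool_rot: [0.215, -0.07, 0.974, 0.015]
contact_force: [-4.9, 0.4, 4.6]
gripper_width: 0.723
grasp_force: 66.1
```

Emit:
arm_command:
  rows:
    - [85, [0, 0, 0], [0, 0, 0]]
    - [85, [0, 0, 0], [0, 0, 0]]
    - [85, [0, 0, 0], [0, 0, 0]]
    - [85, [0, 0, 0], [0, 0, 0]]
    - [85, [-0.01, -0.001, 0.02], [0, 0, 0]]
    - [85, [-0.035, -0.005, 0.075], [0, 0, 0]]
    - [85, [-0.07, -0.01, 0.15], [0, 0, 0]]
    - [85, [-0.11, -0.016, 0.24], [0, 0, 0]]
    - [85, [-0.15, -0.021, 0.33], [0, 0, 0]]
    - [85, [-0.2, -0.028, 0.43], [0, 0, 0]]
    - [85, [-0.26, -0.028, 0.45], [0, 0, 0]]
    - [85, [-0.26, -0.028, 0.45], [0, 0, 0]]

```text
time: 13.63
tool_pos: [0.56, -0.2215, 0.2533]
tool_rot: [0.218, -0.07, 0.973, 0.013]
contact_force: [-0.4, 0.4, 0.2]
gripper_width: 0.997
grasp_force: 0.0
```

```bash
python3 -c "
from h import *
from plant import vision,monitor
w=vision.grab_frame('wrist');S=vision.grab_frame('scene');f=w['mtx'][0,0]
s=S['color'][120:320,180:400];s=cv2.resize(s,(440,400))
cv2.imwrite('pics/w6.png',np.hstack([w['color'][60:360,160:500],s[:300,:440]])[:,:,::-1])
def proj(P):
    c=w['R']@P+w['t'];th=np.arctan2(np.hypot(*c[:2]),c[2]);k=f*th/np.hypot(*c[:2]);return (c[:2]*k+w['mtx'][:2,2]-[160,60]).round(1)
print('tin rim exp',proj(red+.08*n),proj(red+.08*n-.0095*sx),'jar cap exp',proj(green+.08*n))
print(monitor.state()['grasp_force'])
"
```

```text
tin rim exp [164.1 143.3] [164.1 132.9] jar cap exp [288.2 143.2]
0.0
```

View pics/w6.png

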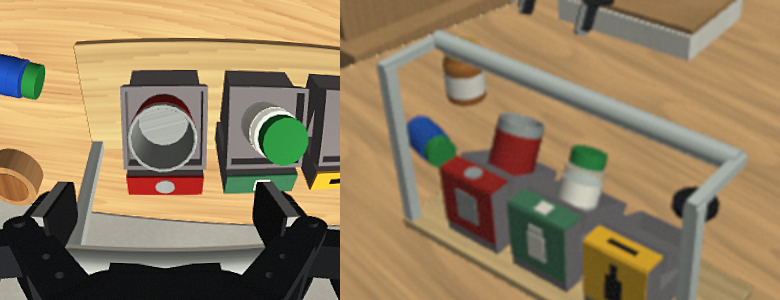

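Both stand leaning squarely in their slots. The tin rim is at (164,138) and the jar cap at (282,138), both within about 5 mm of centre. The fingers are clear, so I hand in.

```bash
python3 -c "
from plant import manip
print(manip.job_done())"
```

```text
the job is handed in; nothing more can be done
None
```

The jar stands in the green-labelled slot and the tin in the red-labelled slot; the last picture shows both about 5 mm from centre or less, and the job was handed in at about 14 s, though no verdict came back.

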